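Load two steel cassettes into a spring-loaded magazine

ROBOT

A 6-joint arm with a two-finger parallel gripper is mounted at the origin on the work surface. World frame = base frame: x ahead of the robot, y to its left, z up, the work surface at z = 0. Lengths are in m, angles in degrees, forces in N, time in s.
With the tool pointing down it reaches from about 0.25 to 0.8 m from the base axis. Payload 8.5 kg.
Tool frame: the origin (TCP) lies on the mounting face of the last link; the fingertips stand 173 mm ahead of it and the grasp point (between the pads) lies 155 mm ahead of it; z points along the fingers, y is the line along which they close (so a half turn about z gives the same grasp; the last joint's range is limited). The gripper opens to 85 mm and grips with 20 to 120 N. Pads are 22 mm wide; open, the fingers measure 114 mm over their backs; the gripper's body (76 mm by 85 mm) begins 54 mm behind the grasp point. The pads swing forward as they close: fully open they stand 13 mm farther back than shut.
Start: joints at [70.932, 13.648, -0.773, 75.585, 0, 90], TCP at [0.172, 0.496, 0.405] pointing down, gripper open.
Joint ranges: [-152.45, 152.45], [-59.26, 108.67], [-65.41, 83.53], [-104.44, 129.93], [-82.83, 76.93], [-180, 180]. Speed limits (degrees/s): [127.2, 127.2, 159.86, 180, 180, 180].

INTERFACE

Orientations are given as a 3x3 rotation matrix whose columns are the frame's x, y, z axes.
In Python, from plant import * gives the robot as it stands. The module is installed in compiled form; this text tells all that it offers.
- The arm moves only by the tool drive_tool, never from a script. Its argument "steps" is a list of rows, each a list of 4 numbers: the shift along the tool's x, y, z in m, then the turn about the tool's z in degrees. A call has 1 to 20 rows; each row shifts and turns the commanded pose from where the row before left it, along the tool's axes as they then stand; what a row does not reach is not made up. A row lasts 1/8 s, in which the tool goes at most 62.5 mm and 10.7 degrees, less where a joint would pass 70% of its speed; a pose out of reach is approached as far as the arm can. A call with a gripper value outside its range is refused whole. "fingers" is the closure, from 0 (fully open) to 1 (shut), set as the call begins (left out, the last holds). The fingers move at their own pace and stop on an object; "squeeze" is the grip in N (left out, the last holds). Time passes only in rows, so rows that do not move let the fingers close. It gives the time, the measured TCP pose, the force, the opening and the grip force at its end, in the units of the state.
- observe(): the state, without advancing time (a new reading comes with each control period).
- capture(name): name is "side" or "top" or "wrist"; returns a dict with "img" (480x640x3 uint8, red, green, blue), "fx", "fy", "cx", "cy" (pixels), "rvec" (rotation vector, rad) and "tvec" (3), from world to camera coordinates, as OpenCV has them; the wrist camera has in their place "hand_eye" (4x4, takes a point from camera to tool coordinates, whose origin is the TCP and whose axes are the flange's). Camera axes: x right, y down, z forward; pixel columns grow to the right and rows downward; lengths in m; the calibration is good to about 2 mm. A picture is of the moment at which its call begins: read the wrist's pose just before it. There is no depth.
- finish_job(): hands the job in; it is judged then, once.
The state is a dict: "clock": time; "joints": joint angles; "dq": joint speeds; "tau": joint torques, N m; "ee_pos": TCP position; "eef_rot": TCP orientation; "wrist_force": force on the tool from outside, world axes, zero at the start; "torque": the same for the moment, N m; "opening": finger opening in m; "grip_force": force on a finger pad.
Only numpy, scipy, OpenCV 4.12 (cv2) and the standard library are available. Lean on these libraries where they do the work, as an engineer would, in place of code of your own. Each camera call takes 0.05 s, during which the arm holds its last target. There are 200 camera calls.

TASK

Load the autoclave's spring-loaded magazine: lay the deep steel cassette in its well, lid up, and press it down gently until the two spring catches snap over it and hold it down by themselves; then lay the shallow cassette on top and press it down until the catches hold it too. Feel your way and do not force the pile against its bottom stop; finish with both cassettes flat under the catches and let go, and leave the bottle, the beaker and the mortar where they stand.

Things in the scene. Friction and masses are not known exactly. Their poses are not given: they have to be found in the camera images.
- deep_cassette: Closed flat steel box, 130 x 60 x 40 mm (x, y, z), about 0.25 kg, lid and small dark holes on top. Origin at the centre of its underside, x along its length. It starts flat on the bench; the 60 mm width is the grasp.
- shallow_cassette: The same box but only 28 mm high, about 0.20 kg. Origin at the centre of its underside, x along its length.
- magazine: Grey base, 230 x 110 mm, fixed to the bench, carrying an aluminium well; origin at the centre of its underside, on the bench, x along its length, z up; the well's middle is straight above. Well, catches and platform form one insert that an adjusting screw has set S = 0 to 20 mm higher; it stays there. S is not measured: find it by touch. The points below are given for S = 0.
- well_mouth (a point): Middle of the well's mouth for S = 0, 154 mm above the magazine's origin. The well is 139 x 67 mm inside, long side along the magazine's x. Four corner angles with flared tops reach 154 mm + S (straight part to 139 mm + S) and cover the outer 24 mm of the long sides. Between them the side walls end at 100 mm + S: fingers beside a carried cassette can set it on the catches but not go down with it.
- catch_level (a point): Middle of the well at the flat underside of the catches for S = 0 (110 mm up; really 110 mm + S). Catches: a 28 mm wide sliding spring bolt at the middle of each short end, nose 12 mm into the well, 45 degree slope on top. A cassette set in the well first rests on the slopes, underside 5 to 14 mm above this level. Its top must be pressed below this level: the noses snap in and hold it.
- platform_top (a point): Middle of the empty platform's top for S = 0 (104 mm up; really 104 mm + S). A spring pushes it up (3 N at the top, 12 N at the bottom, the catches resist with some 10 N more); it sinks 70 mm to a hard stop, where both cassettes are just 8 mm past the catches. Press with shut fingers on the lid's middle. Not caught, a cassette rises with the fingers and keeps pushing; stay below 80 N.
- reagent_bottle: Bystander: amber bottle with white cap, 70 mm across, 150 mm high; origin at the centre of its underside.
- beaker: Bystander: white plastic beaker, 80 mm across, 90 mm high; origin at the centre of its underside.
- mortar: Bystander: white ceramic mortar, 110 mm across, 60 mm high; origin at the centre of its underside.
Mind the look-alikes: they are no part of the job. What is shaped like the shallow_cassette but turquoise is not meant.

How it is judged (in metres and radians):
On the way:
1. the deep cassette alone lies flat in the well, held down by the catches without the fingers' help (z of deep_cassette in the frame of magazine below 0.096 m and horizontal distance between deep_cassette and magazine below 0.01 m and angle between deep_cassette's own z axis and vertical below 0.1 rad and linear speed of deep_cassette below 0.02 m/s and contact force between the fingers and deep_cassette below 0.2 N and contact force between deep_cassette and shallow_cassette below 0.2 N), for 0.3 s.
At the end, for the whole second after the job is handed in: Both cassettes lie flat (0.1 rad), lid up, at rest and untouched in the well, within 10 mm of its middle: the deep one below (underside under 68 mm above the magazine's origin), the shallow one on it (36 to 45 mm above), under the catches (underside under 108 mm) (z of deep_cassette in the frame of magazine below 0.068 m and z of shallow_cassette in the frame of magazine below 0.108 m and z of shallow_cassette in the frame of deep_cassette between 0.036 and 0.045 m and horizontal distance between each of deep_cassette, shallow_cassette and magazine below 0.01 m and angle between each of deep_cassette, shallow_cassette's own z axis and vertical below 0.1 rad and linear speed of each of deep_cassette, shallow_cassette below 0.02 m/s).
It fails at once if a cassette is forced into the magazine with more than 80 N (contact force between any of deep_cassette, shallow_cassette and magazine above 80 N).
It fails at once if the bottle, the beaker or the mortar is moved by more than 30 mm (distance of any of reagent_bottle, beaker, mortar from where it was at the start of the episode above 0.03 m).
It also fails if it takes over 70 s, if anything falls off the work surface, if the arm or the gripper's body presses on something with over 40 N, if the wrist force passes 120 N, or if a joint passes its speed limit or range.

## Working session

There is one attempt and no reset: what is moved stays moved. The work goes in short steps, Python scripts to look and compute and a tool call to move; the robot and the scene stay as the last step left them, time stands still between calls to the robot, and variables do not carry over. Pictures are saved under pics/ and viewed, at most 10 in all, crops included, and the job is handed in when it is done.

Besides the shell and the picture viewer there is one more tool, called after "Request:" by a JSON object that holds its "api" and its "payload". drive_tool: Moves the arm, as the interface text tells. Its arguments: {"type":"object","properties":{"steps":{"type":"array","items":{"type":"array","items":{"type":"number"}}},"fingers":{"type":"number"},"squeeze":{"type":"number"}},"required":["steps"]}

```bash
mkdir -p pics; cat > h.py <<'E'
from plant import *
import numpy as np, cv2
def save(n,f):
    c=capture(n); cv2.imwrite('pics/'+f,c['img'][:,:,::-1]); return c
def ray(c,u,v,z,s=None):
    """pixel to world on plane z"""
    if 'rvec' in c:
        R,_=cv2.Rodrigues(np.array(c['rvec'],float)); o=-R.T@np.ravel(c['tvec']); D=R.T
    else:
        H=np.array(c['hand_eye']); Rw=np.array(s['eef_rot']); D=Rw@H[:3,:3]; o=np.array(s['ee_pos'])+Rw@H[:3,3]
    d=D@np.array([(u-c['cx'])/c['fx'],(v-c['cy'])/c['fy'],1.])
    return o+d*(z-o[2])/d[2]
E
python3 - <<'E'
from h import *
import pickle
s=observe(); print({k:np.round(v,3).tolist() for k,v in s.items()})
a=save('top','top0.png'); b=save('side','side0.png'); pickle.dump((a,b),open('c.pkl','wb'))
for c in (a,b):
    R,_=cv2.Rodrigues(np.array(c['rvec'],float)); print(-R.T@np.ravel(c['tvec']), R[2])
E
```

```text
{'clock': 0.0, 'joints': [70.932, 13.681, -0.818, 75.586, 0.0, 89.999], 'dq': [-0.175, -0.031, 0.028, 0.029, 0.08, 0.058], 'tau': [-0.001, -53.878, 34.644, 0.018, -0.0, 0.0], 'ee_pos': [0.171, 0.496, 0.404], 'eef_rot': [[-0.945, 0.327, -0.0], [0.327, 0.945, -0.001], [0.0, -0.001, -1.0]], 'wrist_force': [0.068, -0.732, 0.013], 'torque': [0.025, 0.042, 0.001], 'grip_force': 0.0, 'opening': 0.086}
[0.47512925 0.07495533 1.22238372] [ 0.08537285 -0.00976677 -0.9963012 ]
[ 0.09251902 -0.61747069  0.62934568] [ 0.45944424  0.71210678 -0.53086244]
```

View pics/top0.png

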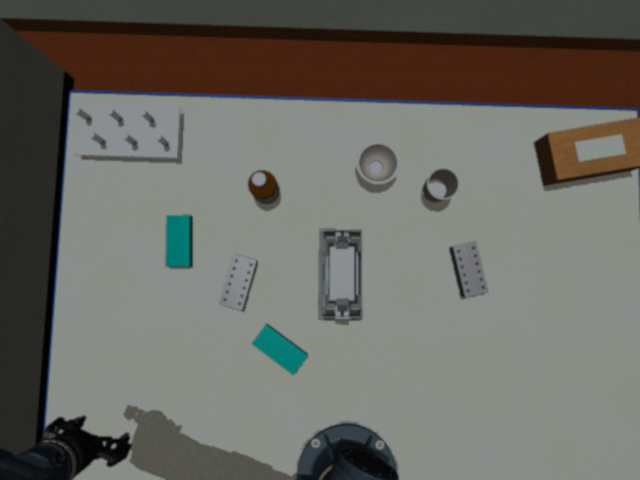

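View pics/side0.png

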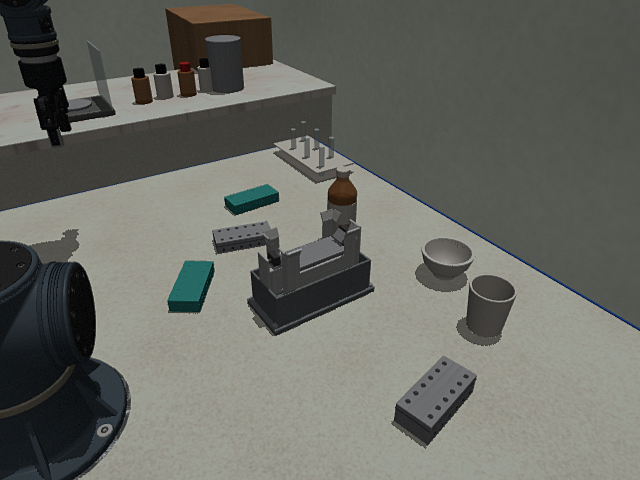

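Candidates: the steel perforated boxes at top (238,282) and (468,269), and the turquoise look-alikes at (178,241) and (280,349), which I rule out. The side view shows (468,269), seen there at (436,395), as the taller box, so it is the deep one. The one at (238,282) is shallow. The magazine is at (341,275), the bottle at (263,185), the mortar at (377,165) and the beaker at (440,187). A close crop will check the choice.

```bash
python3 - <<'E'
from h import *
import pickle
a,b=pickle.load(open('c.pkl','rb'))
I=a['img'][:,:,::-1]
def crop(I,x,y,w,h,k): return cv2.resize(I[y:y+h,x:x+w],None,fx=k,fy=k,interpolation=cv2.INTER_CUBIC)
p=np.hstack([crop(I,205,220,66,120,4),crop(I,308,220,66,120,4),crop(I,436,220,66,120,4)])
cv2.imwrite('pics/crop0.png',p)
E
```

```text
(no output)
```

View pics/crop0.png

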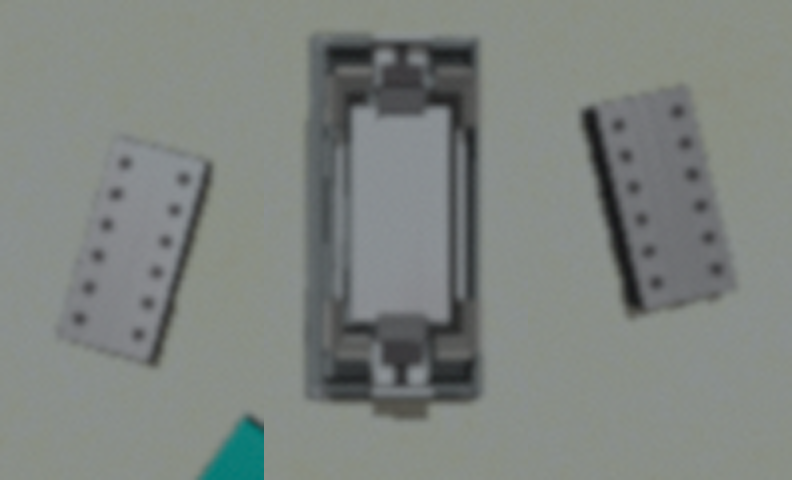

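```bash
python3 - <<'E'
from h import *
import pickle
a,b=pickle.load(open('c.pkl','rb'))
def f(p,px,x0,z): return ray(a,x0+(p[0]-px)/4-.375,220+p[1]/4-.375,z)[:2]
for n,pts,px,x0,z in [('sh',[(125,162),(184,179),(80,319),(139,335)],0,205,.028),('de',[(619,125),(678,111),(656,283),(716,269)],528,436,.040),
  ('pl',[(352,105),(450,105),(350,322),(450,320)],264,308,.114)]:
    P=np.array([f(p,px,x0,z) for p in pts]); d=(P[0]+P[1]-P[2]-P[3])/2
    print(n,P.mean(0).round(4),'len',np.linalg.norm(d).round(4),'wid',np.linalg.norm((P[0]+P[2]-P[1]-P[3])/2).round(4),'ang',np.degrees(np.arctan2(d[1],d[0])).round(1))
for n,u,v,z in [('bottle',263,181,.15),('mortar',377,160,.06),('beaker',441,184,.09)]: print(n,ray(a,u,v,z))
s=observe();print(save('wrist','w0.png')['hand_eye'])
E
```

```text
sh [0.4655 0.2842] len 0.1005 wid 0.0382 ang -13.6
de [ 0.5141 -0.2934] len 0.1002 wid 0.0383 ang 13.7
pl [0.4939 0.0292] len 0.125 wid 0.0574 ang 1.2
bottle [0.69644867 0.21540886 0.15      ]
mortar [ 0.77672913 -0.05337443  0.06      ]
beaker [ 0.71486794 -0.20588149  0.09      ]
[[-5.53166079e-04 -9.63123290e-01 -2.69059884e-01  6.78780306e-02]
 [ 9.99999643e-01 -3.60878856e-04 -7.64123756e-04 -1.31569504e-04]
 [ 6.38847363e-04 -2.69060211e-01  9.63123146e-01  3.00733079e-02]
 [ 0.00000000e+00  0.00000000e+00  0.00000000e+00  1.00000000e+00]]
```

The crop shows the right-hand box at (468,269) with a thick dark side, so it is the deep cassette. The left-hand one at (238,282) is thin, so it is shallow. Next I move above the deep one.

Request:
{"api": "drive_tool", "payload": {"steps": [[-0.0388,-0.0423,0,0],[-0.0388,-0.0423,0,0],[-0.0388,-0.0423,0,0],[-0.0388,-0.0423,0,0],[-0.0388,-0.0423,0,0],[-0.0388,-0.0423,0,0],[-0.0388,-0.0423,0,0],[-0.0388,-0.0423,0,0],[-0.0388,-0.0423,0,0],[-0.0388,-0.0423,0,0],[-0.0388,-0.0423,0,0],[-0.0388,-0.0423,0,0],[-0.0388,-0.0423,0,0],[-0.0388,-0.0423,0,0],[-0.0388,-0.0423,0,0],[0,0,0.026,-8.2],[0,0,0.026,-8.2],[0,0,0.026,-8.2],[0,0,0.026,-8.2],[0,0,0,0]], "fingers": 0, "squeeze": 40}}

```text
clock: 2.65
ee_pos: [0.5136, -0.2933, 0.2988]
eef_rot: [[-0.972, -0.236, -0.004], [-0.236, 0.972, 0.002], [0.003, 0.003, -1.0]]
wrist_force: [0.0, -1.1, 0.8]
opening: 0.0853
grip_force: 0.0
```

```bash
cat >> h.py <<'E'
def look(f,ztop):
    """holes of the lid in the wrist picture -> centre, long-axis heading"""
    s=observe(); c=save('wrist',f); g=cv2.cvtColor(c['img'],cv2.COLOR_RGB2GRAY)
    bh=cv2.morphologyEx(cv2.GaussianBlur(g,(3,3),0),cv2.MORPH_BLACKHAT,np.ones((21,21)))
    n,l,st,ce=cv2.connectedComponentsWithStats((bh>35).astype('uint8'))
    P=[]
    for i in range(1,n):
        w,h,A=st[i,2:5]
        if 15<A<400 and .6<w/h<1.6 and A>.6*w*h: P.append([*ce[i],A])
    return s,c,np.array(P)
def go(s,p,head):
    R=np.array(s['eef_rot']); d=R.T@(np.array(p)-s['ee_pos']); h=np.degrees(np.arctan2(R[1,0],R[0,0]))
    return d.round(4), round((h-head+180)%360-180,2)
E
python3 - <<'E'
from h import *
s,c,P=look('w1.png',.04)
print(s['clock'],s['ee_pos'],np.array(s['joints']).round(1),s['opening']); 
for u,v,A in P: print(u.round(1),v.round(1),A,ray(c,u,v,.04,s)[:2].round(4))
print(go(s,[.514,-.293,.18],193.7))
E
```

```text
2.65 [ 0.51360729 -0.29328831  0.2988112 ] [-29.7  23.2  -2.7  64.4  -0.  -43.4] 0.08528763078680796
506.2 2.6 64.0 [ 0.3507 -0.2277]
290.4 173.5 86.0 [ 0.4709 -0.3247]
351.4 173.1 90.0 [ 0.4617 -0.2876]
291.4 205.2 77.0 [ 0.4904 -0.3198]
350.8 204.9 77.0 [ 0.4812 -0.2829]
385.7 209.8 47.0 [ 0.479  -0.2602]
263.7 210.8 45.0 [ 0.4981 -0.3364]
349.9 234.5 57.0 [ 0.5002 -0.2784]
293.0 264.5 100.0 [ 0.5293 -0.3102]
350.0 264.2 98.0 [ 0.5202 -0.2731]
349.7 292.0 97.0 [ 0.5397 -0.2682]
293.9 292.3 92.0 [ 0.5489 -0.3053]
294.6 318.6 88.0 [ 0.5681 -0.3006]
349.1 318.5 89.0 [ 0.5591 -0.2635]
(array([-8.000e-04, -1.000e-04,  1.188e-01]), np.float64(-0.03))
```

View pics/w1.png

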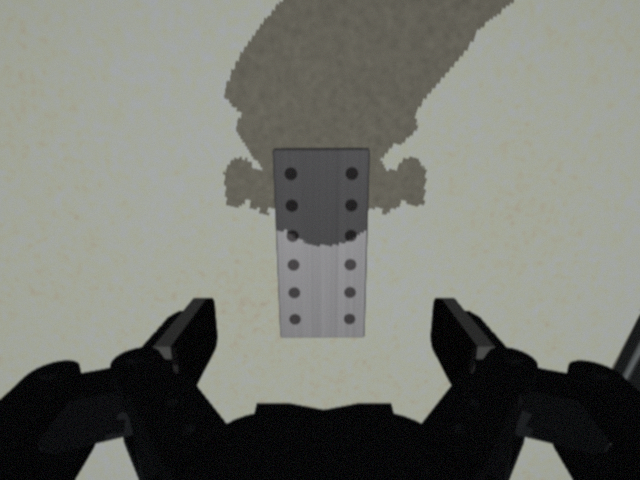

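The wrist view shows the perforated deep cassette straight between the open fingers, with its corner holes at (290,173), (351,173), (295,319) and (349,318). Its centre is at (0.515,-0.294), so I descend and grasp.

Request:
{"api": "drive_tool", "payload": {"steps": [[-0.001,-0.0005,0.03,0],[0,0,0.04,0],[0,0,0.035,0],[0,0,0.014,0],[0,0,0,0]]}}

```text
clock: 3.32
ee_pos: [0.5156, -0.2941, 0.1821]
eef_rot: [[-0.972, -0.236, -0.0], [-0.236, 0.972, -0.0], [0.0, 0.0, -1.0]]
wrist_force: [-0.2, 0.1, 0.1]
opening: 0.0855
grip_force: 0.0
```

Request:
{"api": "drive_tool", "payload": {"steps": [[0,0,0,0],[0,0,0,0],[0,0,0,0],[0,0,0,0],[0,0,0,0],[0,0,0,0]], "fingers": 1, "squeeze": 40}}

```text
clock: 4.08
ee_pos: [0.5159, -0.2942, 0.1835]
eef_rot: [[-0.971, -0.237, 0.002], [-0.237, 0.971, -0.001], [-0.002, -0.002, -1.0]]
wrist_force: [-1.0, 0.2, 4.7]
opening: 0.0596
grip_force: 43.9
```

Request:
{"api": "drive_tool", "payload": {"steps": [[0,0,-0.03,0],[0,0,-0.055,0],[0,0,-0.055,4.2],[0,0,-0.055,4.2],[0,0,-0.025,4.1],[0.006,0.058,0,0],[0.006,0.058,0,0],[0.006,0.058,0,0],[0,0,0,0]]}}

```text
clock: 5.2
ee_pos: [0.4927, -0.1171, 0.4029]
eef_rot: [[-1.0, -0.026, 0.001], [-0.026, 1.0, 0.0], [-0.001, 0.0, -1.0]]
wrist_force: [-0.5, -0.6, -3.0]
opening: 0.0594
grip_force: 45.4
```

```bash
python3 - <<'E'
from h import *
import pickle
s=observe(); c=save('wrist','w2.png'); pickle.dump((s,c),open('w2.pkl','wb')); print(s['clock'],s['opening'],s['wrist_force'],s['ee_pos'])
E
```

```text
5.2 0.059449464351942385 [-0.47311575 -0.62792836 -2.98873569] [ 0.49267513 -0.11708347  0.40289115]
```

View pics/w2.png

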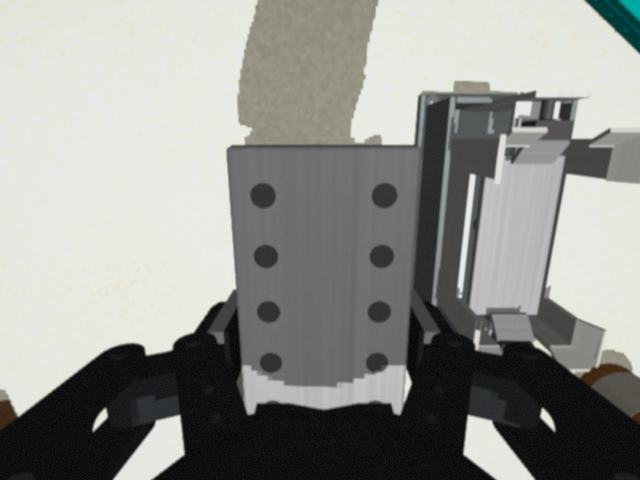

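The wrist view shows the cassette held squarely, with its lid's first hole row at (263,195) and (384,195). The magazine's platform is to the right, its edges at u≈479 and u≈557 on row 240, and the catches are at (540,150) and (512,325).

```bash
python3 - <<'E'
from h import *
import pickle
s,c=pickle.load(open('w2.pkl','rb')); R=np.array(s['eef_rot'])
zt=s['ee_pos'][2]-.1435
for u,v in [(263,195),(384,195),(266,256.5),(381.5,256.5),(268.5,312),(379,312)]:
    print('hole tool',(R.T@(ray(c,u,v,zt,s)-s['ee_pos'])).round(4))
for S in (0,.01,.02):
    z=.104+S; l=ray(c,479,240,z,s); r=ray(c,557,240,z,s)
    print(S,'plat',l[:2].round(4),r[:2].round(4),'mid',((l+r)/2)[:2].round(4),'w',np.linalg.norm(l-r).round(4))
a=cv2.resize(c['img'][70:400,400:640,::-1],None,fx=2.5,fy=1.8*1,interpolation=cv2.INTER_CUBIC); 
E
```

```text
hole tool [ 0.0514 -0.0194  0.1434]
hole tool [0.0514 0.0188 0.1435]
hole tool [ 0.031  -0.0193  0.1435]
hole tool [0.031  0.0188 0.1435]
hole tool [ 0.0109 -0.0193  0.1435]
hole tool [0.0108 0.0188 0.1435]
0 plat [0.4962 0.003 ] [0.4946 0.0633] mid [0.4954 0.0331] w 0.0603
0.01 plat [ 0.4935 -0.0016] [0.4921 0.0565] mid [0.4928 0.0274] w 0.0581
0.02 plat [ 0.4908 -0.0061] [0.4895 0.0497] mid [0.4901 0.0218] w 0.0558
```

Request:
{"api": "drive_tool", "payload": {"steps": [[-0.002,0.0488,0,0],[-0.002,0.0488,0,0],[-0.002,0.0488,0,0],[0,0,0.02,0],[0,0,0.02,0],[0,0,0,0]]}}

```text
clock: 6.0
ee_pos: [0.4964, 0.0254, 0.3609]
eef_rot: [[-1.0, -0.02, -0.002], [-0.02, 1.0, -0.0], [0.002, -0.0, -1.0]]
wrist_force: [0.3, 0.1, -2.8]
opening: 0.0593
grip_force: 45.5
```

```bash
python3 - <<'E'
from h import *
s=observe(); print(s['ee_pos'],s['wrist_force'],go(s,[.495,.0295,.3335],181.2))
import pickle
b=save('side','s1.png'); t=save('top','t1.png')
cv2.imwrite('pics/s1c.png',np.hstack([cv2.resize(b['img'][100:350,200:400,::-1],None,fx=2,fy=2,interpolation=3),cv2.resize(t['img'][215:340,296:396,::-1],None,fx=4,fy=4,interpolation=3)]))
E
```

```text
[0.49637225 0.02542144 0.36089596] [ 0.33311383  0.12590066 -2.79423375] (array([0.0012, 0.0041, 0.0274]), np.float64(-0.03))
```

View pics/s1c.png

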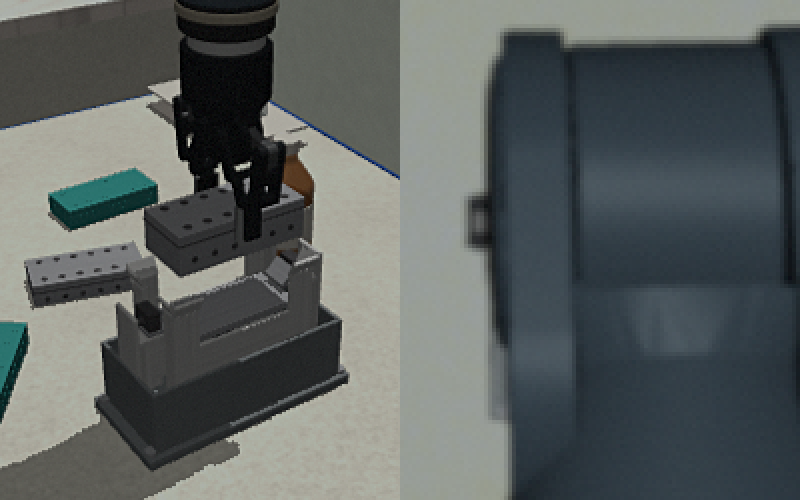

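The side view shows the cassette hanging level just above the well's corner angles. In the top view the arm hides everything. I let it settle before going into the mouth.

Request:
{"api": "drive_tool", "payload": {"steps": [[0,0,0,0],[0,0,0,0]]}}

```text
clock: 6.35
ee_pos: [0.4967, 0.0259, 0.3624]
eef_rot: [[-1.0, -0.021, 0.001], [-0.021, 1.0, -0.0], [-0.001, -0.0, -1.0]]
wrist_force: [0.3, 0.1, -2.5]
opening: 0.0598
grip_force: 45.5
```

Request:
{"api": "drive_tool", "payload": {"steps": [[0.0015,0.0035,0,0],[0,0,0.008,0],[0,0,0.008,0],[0,0,0.005,0],[0,0,0,0]]}}

```text
clock: 6.98
ee_pos: [0.4947, 0.0296, 0.3401]
eef_rot: [[-1.0, -0.021, -0.001], [-0.021, 1.0, -0.0], [0.001, -0.0, -1.0]]
wrist_force: [-0.1, -0.1, -2.9]
opening: 0.0596
grip_force: 45.6
```

Request:
{"api": "drive_tool", "payload": {"steps": [[0,0,0.006,0],[0,0,0.004,0],[0,0,0,0]]}}

```text
clock: 7.35
ee_pos: [0.4948, 0.0296, 0.3304]
eef_rot: [[-1.0, -0.022, -0.001], [-0.022, 1.0, -0.0], [0.001, -0.0, -1.0]]
wrist_force: [-0.1, -0.0, -2.2]
opening: 0.0594
grip_force: 45.6
```

Request:
{"api": "drive_tool", "payload": {"steps": [[0,0,0.005,0],[0,0,0,0]]}}

```text
clock: 7.6
ee_pos: [0.4948, 0.0296, 0.3254]
eef_rot: [[-1.0, -0.022, -0.001], [-0.022, 1.0, -0.0], [0.001, -0.0, -1.0]]
wrist_force: [0.6, -0.5, -2.9]
opening: 0.0591
grip_force: 45.6
```

Request:
{"api": "drive_tool", "payload": {"steps": [[0,0,0.005,0],[0,0,0,0]]}}

```text
clock: 7.85
ee_pos: [0.4947, 0.0296, 0.3203]
eef_rot: [[-1.0, -0.021, -0.001], [-0.021, 1.0, -0.0], [0.001, -0.0, -1.0]]
wrist_force: [-0.1, -0.3, -3.5]
opening: 0.0594
grip_force: 45.6
```

Request:
{"api": "drive_tool", "payload": {"steps": [[0,0,0.004,0],[0,0,0,0]]}}

```text
clock: 8.1
ee_pos: [0.4948, 0.0296, 0.3164]
eef_rot: [[-1.0, -0.021, -0.001], [-0.021, 1.0, -0.0], [0.001, -0.0, -1.0]]
wrist_force: [0.4, 1.4, -2.2]
opening: 0.059
grip_force: 45.6
```

Request:
{"api": "drive_tool", "payload": {"steps": [[0,0,0.003,0],[0,0,0,0]]}}

```text
clock: 8.35
ee_pos: [0.4949, 0.0296, 0.3135]
eef_rot: [[-1.0, -0.021, -0.0], [-0.021, 1.0, -0.0], [0.0, -0.0, -1.0]]
wrist_force: [0.2, 0.2, -2.4]
opening: 0.0591
grip_force: 45.6
```

Request:
{"api": "drive_tool", "payload": {"steps": [[0,0,0.003,0],[0,0,0,0]]}}

```text
clock: 8.6
ee_pos: [0.4948, 0.0296, 0.3105]
eef_rot: [[-1.0, -0.021, -0.0], [-0.021, 1.0, -0.0], [0.0, -0.0, -1.0]]
wrist_force: [-0.1, -0.1, -2.6]
opening: 0.0591
grip_force: 45.6
```

Request:
{"api": "drive_tool", "payload": {"steps": [[0,0,0.003,0],[0,0,0,0]]}}

```text
clock: 8.85
ee_pos: [0.4949, 0.0296, 0.3075]
eef_rot: [[-1.0, -0.021, -0.0], [-0.021, 1.0, -0.0], [0.0, -0.0, -1.0]]
wrist_force: [0.2, -0.2, -2.2]
opening: 0.0594
grip_force: 45.6
```

Request:
{"api": "drive_tool", "payload": {"steps": [[0,0,0.002,0],[0,0,0,0]]}}

```text
clock: 9.1
ee_pos: [0.4951, 0.0296, 0.306]
eef_rot: [[-1.0, -0.022, 0.001], [-0.022, 1.0, -0.0], [-0.001, -0.0, -1.0]]
wrist_force: [0.2, 0.2, 0.8]
opening: 0.0592
grip_force: 46.2
```

Request:
{"api": "drive_tool", "payload": {"steps": [[0,0,0.002,0],[0,0,0,0]]}}

```text
clock: 9.35
ee_pos: [0.4951, 0.0296, 0.3041]
eef_rot: [[-1.0, -0.022, 0.001], [-0.022, 1.0, -0.0], [-0.001, -0.0, -1.0]]
wrist_force: [-0.1, -0.1, 3.0]
opening: 0.0593
grip_force: 46.6
```

Request:
{"api": "drive_tool", "payload": {"steps": [[0,0,0.002,0],[0,0,0,0]]}}

```text
clock: 9.6
ee_pos: [0.4951, 0.0296, 0.3021]
eef_rot: [[-1.0, -0.021, 0.001], [-0.021, 1.0, -0.0], [-0.001, -0.0, -1.0]]
wrist_force: [-0.1, -0.2, 4.9]
opening: 0.0596
grip_force: 46.7
```

Request:
{"api": "drive_tool", "payload": {"steps": [[0,0,0,0],[0,0,0,0],[0,0,0,0],[0,0,-0.02,0],[0,0,-0.03,0],[0,0,-0.02,0]], "fingers": 0}}

```text
clock: 10.35
ee_pos: [0.495, 0.0296, 0.3728]
eef_rot: [[-1.0, -0.022, 0.001], [-0.022, 1.0, -0.0], [-0.001, -0.0, -1.0]]
wrist_force: [-0.2, -0.8, -0.6]
opening: 0.0852
grip_force: 0.0
```

```bash
python3 - <<'E'
from h import *
s=observe(); c=save('wrist','w3.png'); print(s['ee_pos'],s['wrist_force'],s['opening'])
import pickle; pickle.dump((s,c),open('w3.pkl','wb'))
b=save('side','s3.png')
cv2.imwrite('pics/c3.png',np.hstack([c['img'][80:480,120:520,::-1],cv2.resize(b['img'][150:350,200:400,::-1],None,fx=2,fy=2,interpolation=3)]))
E
```

```text
[0.49500156 0.02964277 0.37281886] [-0.22381613 -0.84858363 -0.61746777] 0.0851557301187361
```

View pics/c3.png

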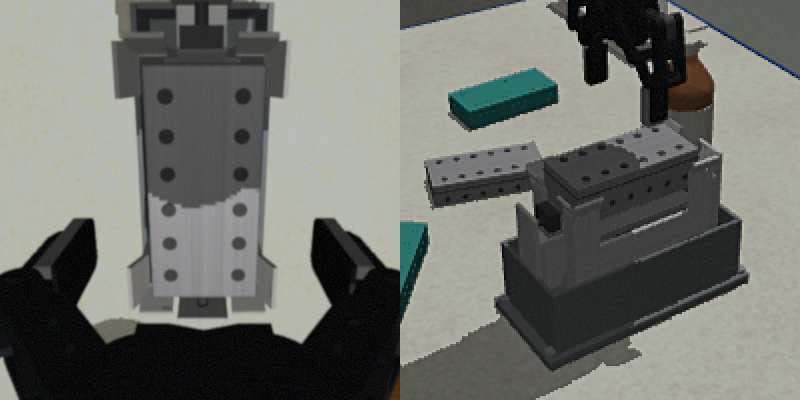

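The cassette sits flat on the catch slopes inside the four corner angles. I shut the fingers and press on the lid's middle.

Request:
{"api": "drive_tool", "payload": {"steps": [[0,0,0,0],[0,0,0,0],[0,0,0,0],[0,0,0,0],[0,0,0.01,0],[0,0,0.01,0],[0,0,0,0]], "fingers": 1}}

```text
clock: 11.32
ee_pos: [0.4945, 0.0296, 0.3505]
eef_rot: [[-1.0, -0.022, -0.002], [-0.022, 1.0, -0.0], [0.002, -0.0, -1.0]]
wrist_force: [0.4, 1.0, 0.1]
opening: -0.0001
grip_force: 0.0
```

Request:
{"api": "drive_tool", "payload": {"steps": [[0,0,0.006,0],[0,0,0.004,0],[0,0,0,0]]}}

```text
clock: 11.7
ee_pos: [0.4948, 0.0296, 0.3415]
eef_rot: [[-1.0, -0.021, -0.0], [-0.021, 1.0, -0.0], [0.0, -0.0, -1.0]]
wrist_force: [1.0, 0.4, -0.1]
opening: 0.0001
grip_force: 0.0
```

Request:
{"api": "drive_tool", "payload": {"steps": [[0,0,0.006,0],[0,0,0.004,0],[0,0,0,0]]}}

```text
clock: 12.08
ee_pos: [0.495, 0.0296, 0.3316]
eef_rot: [[-1.0, -0.022, 0.0], [-0.022, 1.0, -0.0], [-0.0, -0.0, -1.0]]
wrist_force: [0.7, 0.6, 1.7]
opening: -0.0002
grip_force: 0.4
```

Request:
{"api": "drive_tool", "payload": {"steps": [[0,0,0.003,0],[0,0,0.003,0],[0,0,0,0]]}}

```text
clock: 12.45
ee_pos: [0.4947, 0.0296, 0.3253]
eef_rot: [[-1.0, -0.022, -0.001], [-0.022, 1.0, -0.0], [0.001, -0.0, -1.0]]
wrist_force: [0.5, -0.1, -0.0]
opening: -0.0001
grip_force: 0.0
```

Request:
{"api": "drive_tool", "payload": {"steps": [[0,0,0.003,0],[0,0,0.003,0],[0,0,0,0]]}}

```text
clock: 12.82
ee_pos: [0.4948, 0.0296, 0.3194]
eef_rot: [[-1.0, -0.022, -0.001], [-0.022, 1.0, -0.0], [0.001, -0.0, -1.0]]
wrist_force: [-0.7, 0.0, 0.8]
opening: -0.0001
grip_force: 0.0
```

Request:
{"api": "drive_tool", "payload": {"steps": [[0,0,0.003,0],[0,0,0.003,0],[0,0,0,0]]}}

```text
clock: 13.2
ee_pos: [0.4949, 0.0296, 0.3135]
eef_rot: [[-1.0, -0.022, -0.0], [-0.022, 1.0, -0.0], [0.0, -0.0, -1.0]]
wrist_force: [0.9, 0.1, 0.2]
opening: 0.0002
grip_force: 0.0
```

Request:
{"api": "drive_tool", "payload": {"steps": [[0,0,0.003,0],[0,0,0.003,0],[0,0,0,0]]}}

```text
clock: 13.58
ee_pos: [0.4949, 0.0296, 0.3074]
eef_rot: [[-1.0, -0.021, -0.0], [-0.021, 1.0, -0.0], [0.0, -0.0, -1.0]]
wrist_force: [0.7, 0.0, -1.4]
opening: 0.0002
grip_force: 0.0
```

Request:
{"api": "drive_tool", "payload": {"steps": [[0,0,0.003,0],[0,0,0.003,0],[0,0,0,0]]}}

```text
clock: 13.95
ee_pos: [0.4949, 0.0296, 0.3014]
eef_rot: [[-1.0, -0.022, -0.0], [-0.022, 1.0, -0.0], [0.0, -0.0, -1.0]]
wrist_force: [0.2, 0.2, 0.9]
opening: -0.0
grip_force: 0.4
```

Request:
{"api": "drive_tool", "payload": {"steps": [[0,0,0.003,0],[0,0,0.003,0],[0,0,0,0]]}}

```text
clock: 14.32
ee_pos: [0.4949, 0.0296, 0.2955]
eef_rot: [[-1.0, -0.021, -0.0], [-0.021, 1.0, -0.0], [0.0, -0.0, -1.0]]
wrist_force: [-0.6, 1.0, 0.6]
opening: 0.0002
grip_force: 0.8
```

```bash
python3 - <<'E'
from h import *
import pickle
s,c=pickle.load(open('w3.pkl','rb'))
H=[(165+120,96+80),(243+120,96+80),(171+120,275+80),(238+120,275+80)]
for z in np.arange(.11,.171,.01):
    P=np.array([ray(c,u,v,z,s) for u,v in H]); print(round(z,3),P.mean(0)[:2].round(4),'L',np.linalg.norm((P[0]+P[1]-P[2]-P[3])/2).round(4),'W',np.linalg.norm(P[0]-P[1]).round(4),np.linalg.norm(P[2]-P[3]).round(4))
s=observe(); print(s['ee_pos'],s['wrist_force'])
b=save('side','s4.png')
cv2.imwrite('pics/c4.png',cv2.resize(b['img'][130:330,200:400,::-1],None,fx=3,fy=3,interpolation=3))
E
```

```text
0.11 [0.5141 0.0301] L 0.1301 W 0.0498 0.0492
0.12 [0.5104 0.03  ] L 0.1245 W 0.0476 0.0471
0.13 [0.5066 0.0299] L 0.1189 W 0.0455 0.045
0.14 [0.5029 0.0298] L 0.1133 W 0.0433 0.0429
0.15 [0.4991 0.0297] L 0.1077 W 0.0412 0.0408
0.16 [0.4954 0.0297] L 0.1021 W 0.0391 0.0387
0.17 [0.4917 0.0296] L 0.0965 W 0.0369 0.0366
[0.49491361 0.02960909 0.29549846] [-0.63866352  1.03050478  0.62375609]
```

View pics/c4.png

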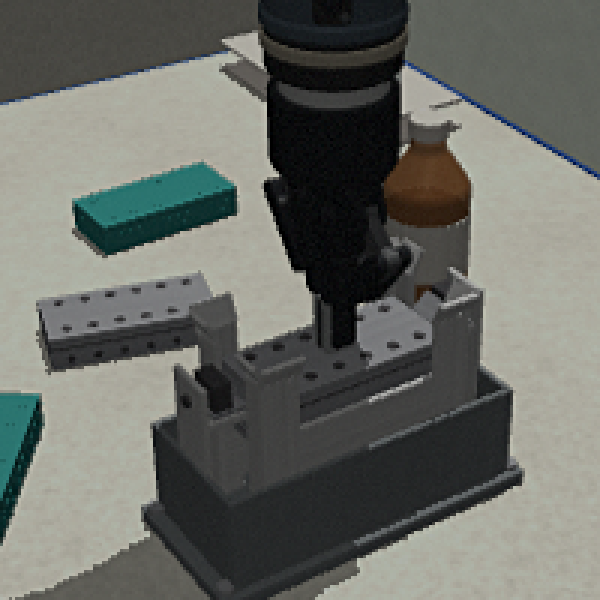

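```bash
python3 - <<'E'
from h import *
b=capture('side'); t=np.radians(1.2); R=np.array([[np.cos(t),-np.sin(t)],[np.sin(t),np.cos(t)]])
for z in (.12,.13,.14,.15,.16):
    H=[np.r_[R@np.array(p)+[.4943,.0296],z] for p in [(-.03,-.019),(-.01,-.019),(.03,-.019),(.03,.019),(-.05,.019)]]
    K=np.array([[b['fx'],0,b['cx']],[0,b['fy'],b['cy']],[0,0,1]],float)
    q=cv2.projectPoints(np.array(H),np.array(b['rvec'],float),np.array(b['tvec'],float),K,None)[0][:,0]
    print(z,((q-[200,130])*3).round(0).tolist())
E
```

```text
0.12 [[309.0, 379.0], [337.0, 369.0], [391.0, 349.0], [357.0, 321.0], [248.0, 360.0]]
0.13 [[309.0, 366.0], [337.0, 355.0], [391.0, 335.0], [357.0, 308.0], [248.0, 346.0]]
0.14 [[309.0, 352.0], [337.0, 341.0], [392.0, 321.0], [357.0, 294.0], [247.0, 333.0]]
0.15 [[309.0, 338.0], [337.0, 327.0], [392.0, 308.0], [357.0, 281.0], [246.0, 319.0]]
0.16 [[308.0, 323.0], [337.0, 313.0], [392.0, 294.0], [357.0, 267.0], [246.0, 305.0]]
```

The projected hole positions match a lid at z≈0.122, which is the fingertip height, so the cassette is going down under the fingers without jamming. I keep pressing, watching the force.

Request:
{"api": "drive_tool", "payload": {"steps": [[0,0,0.003,0],[0,0,0.003,0]]}}

```text
clock: 14.68
ee_pos: [0.4949, 0.0296, 0.2898]
eef_rot: [[-1.0, -0.021, 0.0], [-0.021, 1.0, -0.0], [-0.0, -0.0, -1.0]]
wrist_force: [-1.9, -0.7, 6.1]
opening: 0.0
grip_force: 3.1
```

Request:
{"api": "drive_tool", "payload": {"steps": [[0,0,0.003,0],[0,0,0.003,0]]}}

```text
clock: 14.92
ee_pos: [0.4949, 0.0296, 0.2838]
eef_rot: [[-1.0, -0.022, 0.0], [-0.022, 1.0, -0.0], [-0.0, -0.0, -1.0]]
wrist_force: [-1.7, -0.2, 6.3]
opening: -0.0001
grip_force: 2.5
```

Request:
{"api": "drive_tool", "payload": {"steps": [[0,0,0.003,0]]}}

```text
clock: 15.05
ee_pos: [0.4949, 0.0296, 0.2808]
eef_rot: [[-1.0, -0.021, 0.0], [-0.021, 1.0, -0.0], [-0.0, -0.0, -1.0]]
wrist_force: [-1.3, 0.2, 6.2]
opening: -0.0001
grip_force: 2.7
```

Request:
{"api": "drive_tool", "payload": {"steps": [[0,0,0.003,0]]}}

```text
clock: 15.18
ee_pos: [0.4949, 0.0296, 0.2778]
eef_rot: [[-1.0, -0.022, 0.0], [-0.022, 1.0, -0.0], [-0.0, -0.0, -1.0]]
wrist_force: [-1.8, 0.0, 5.2]
opening: 0.0001
grip_force: 2.9
```

Request:
{"api": "drive_tool", "payload": {"steps": [[0,0,0.003,0]]}}

```text
clock: 15.3
ee_pos: [0.4949, 0.0296, 0.2748]
eef_rot: [[-1.0, -0.021, 0.0], [-0.021, 1.0, -0.0], [-0.0, -0.0, -1.0]]
wrist_force: [-1.1, 0.6, 6.1]
opening: 0.0
grip_force: 3.1
```

Request:
{"api": "drive_tool", "payload": {"steps": [[0,0,0.003,0],[0,0,0,0]]}}

```text
clock: 15.55
ee_pos: [0.4949, 0.0296, 0.2718]
eef_rot: [[-1.0, -0.022, 0.0], [-0.022, 1.0, -0.0], [-0.0, -0.0, -1.0]]
wrist_force: [-1.2, 0.9, 6.9]
opening: 0.0001
grip_force: 3.2
```

Request:
{"api": "drive_tool", "payload": {"steps": [[0,0,-0.006,0],[0,0,0,0]]}}

```text
clock: 15.8
ee_pos: [0.4949, 0.0296, 0.2783]
eef_rot: [[-1.0, -0.022, 0.0], [-0.022, 1.0, -0.0], [-0.0, -0.0, -1.0]]
wrist_force: [-2.0, -0.3, 6.2]
opening: -0.0001
grip_force: 2.8
```

Request:
{"api": "drive_tool", "payload": {"steps": [[0,0,-0.004,0],[0,0,0,0]]}}

```text
clock: 16.05
ee_pos: [0.4949, 0.0296, 0.2823]
eef_rot: [[-1.0, -0.022, 0.0], [-0.022, 1.0, -0.0], [-0.0, -0.0, -1.0]]
wrist_force: [-1.5, 0.3, 5.0]
opening: 0.0002
grip_force: 2.6
```

Request:
{"api": "drive_tool", "payload": {"steps": [[0,0,-0.003,0],[0,0,0,0]]}}

```text
clock: 16.3
ee_pos: [0.4949, 0.0296, 0.2852]
eef_rot: [[-1.0, -0.022, 0.0], [-0.022, 1.0, -0.0], [-0.0, -0.0, -1.0]]
wrist_force: [-1.6, 0.3, 5.4]
opening: -0.0002
grip_force: 2.4
```

Request:
{"api": "drive_tool", "payload": {"steps": [[0,0,-0.003,0],[0,0,0,0]]}}

```text
clock: 16.55
ee_pos: [0.495, 0.0296, 0.2878]
eef_rot: [[-1.0, -0.021, -0.0], [-0.021, 1.0, -0.0], [0.0, -0.0, -1.0]]
wrist_force: [0.0, -0.5, -0.3]
opening: -0.0
grip_force: 0.0
```

The force vanished as the tip rose past about 0.1135, so the catches hold the deep cassette and S≈3–4 mm. I go for the shallow one.

Request:
{"api": "drive_tool", "payload": {"steps": [[0,0,-0.02,0],[0,0,-0.05,0],[0,0,-0.05,0],[0,0,-0.015,0],[0.0048,0.051,0,0],[0.0048,0.051,0,0],[0.0048,0.051,0,0],[0.0048,0.051,0,0],[0.0048,0.051,0,0],[0,0,0.04,5],[0,0,0.04,5],[0,0,0.042,4.9],[0,0,0,0],[0,0,0,0]], "fingers": 0}}

```text
clock: 18.3
ee_pos: [0.4658, 0.2842, 0.3016]
eef_rot: [[-0.972, 0.235, 0.0], [0.235, 0.972, 0.0], [-0.0, 0.0, -1.0]]
wrist_force: [0.1, -0.3, 0.7]
opening: 0.0855
grip_force: 0.0
```

```bash
python3 - <<'E'
from h import *
s,c,P=look('w5.png',.028)
print(s['clock'],s['ee_pos'],s['opening']); 
for u,v,A in P: print(u.round(1),v.round(1),A,ray(c,u,v,.028,s)[:2].round(4))
E
```

```text
18.3 [0.46576449 0.28420388 0.3016304 ] 0.08546689179022195
294.6 169.6 78.0 [0.4135 0.2768]
351.9 169.8 80.0 [0.4226 0.3138]
294.9 199.5 73.0 [0.4329 0.2719]
351.3 199.8 76.0 [0.442  0.3091]
295.6 228.2 69.0 [0.4523 0.2672]
296.0 255.8 95.0 [0.4719 0.2623]
349.9 256.1 95.0 [0.4811 0.2995]
296.4 282.3 84.0 [0.4914 0.2575]
349.1 282.4 89.0 [0.5005 0.2946]
205.4 305.1 192.0 [0.4931 0.1876]
296.9 307.4 86.0 [0.5108 0.2528]
348.6 307.7 84.0 [0.52   0.2899]
```

View pics/w5.png

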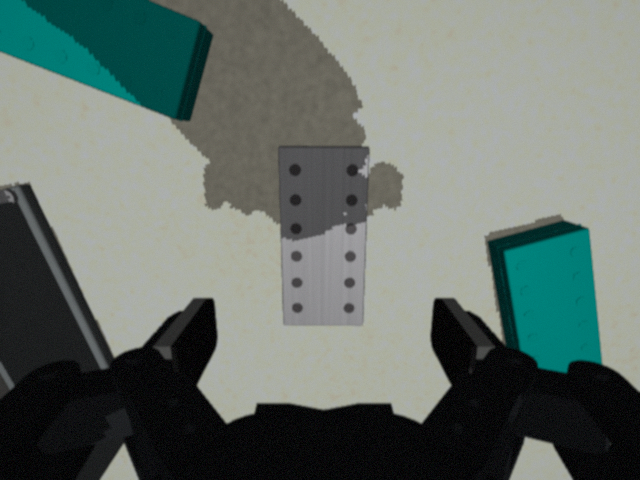

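The wrist view shows the steel, perforated shallow cassette centred between the fingers, with corner holes at (295,170), (352,170), (297,307) and (349,308). The turquoise boxes stand clear at (110,50) and (545,295), so I grasp.

Request:
{"api": "drive_tool", "payload": {"steps": [[-0.0011,-0.0007,0.03,0],[0,0,0.045,0],[0,0,0.037,0],[0,0,0.014,0],[0,0,0,0]]}}

```text
clock: 18.98
ee_pos: [0.4667, 0.2833, 0.1753]
eef_rot: [[-0.972, 0.236, 0.0], [0.236, 0.972, 0.0], [-0.0, 0.0, -1.0]]
wrist_force: [0.4, 0.2, 1.1]
opening: 0.0856
grip_force: 0.0
```

Request:
{"api": "drive_tool", "payload": {"steps": [[0,0,0,0],[0,0,0,0],[0,0,0,0],[0,0,0,0],[0,0,0,0],[0,0,0,0]], "fingers": 1}}

```text
clock: 19.73
ee_pos: [0.467, 0.2834, 0.1765]
eef_rot: [[-0.972, 0.236, 0.003], [0.236, 0.972, 0.001], [-0.002, 0.002, -1.0]]
wrist_force: [-0.5, -0.2, 6.1]
opening: 0.0594
grip_force: 42.7
```

Request:
{"api": "drive_tool", "payload": {"steps": [[0,0,-0.03,0],[0,0,-0.055,-5],[0,0,-0.055,-5],[0,0,-0.055,-4.9],[0,0,-0.02,0],[-0.0043,-0.0509,0,0],[-0.0043,-0.0509,0,0],[-0.0043,-0.0509,0,0],[-0.0043,-0.0509,0,0],[-0.0043,-0.0509,0,0],[0,0,0,0],[0,0,0,0]]}}

```text
clock: 21.22
ee_pos: [0.4931, 0.0291, 0.3903]
eef_rot: [[-1.0, -0.021, 0.001], [-0.021, 1.0, 0.0], [-0.001, 0.0, -1.0]]
wrist_force: [-0.5, 0.1, -2.8]
opening: 0.0591
grip_force: 45.7
```

```bash
python3 - <<'E'
from h import *
s,c,P=look('w6.png',0); R=np.array(s['eef_rot']); z=s['ee_pos'][2]-.1765+.028
print(s['ee_pos'],go(s,[.4942,.0294,.345],181.25))
for u,v,A in P: print(u.round(1),v.round(1),A,(R.T@(ray(c,u,v,z,s)-s['ee_pos'])).round(4)[:2])
E
```

```text
[0.49312634 0.02906566 0.39030767] (array([-0.001 ,  0.0003,  0.0453]), np.float64(-0.07))
590.8 5.6 29.0 [0.1053 0.0767]
268.1 253.1 365.0 [ 0.0306 -0.0194]
379.4 253.3 364.0 [0.0305 0.0189]
235.2 297.2 87.0 [ 0.0141 -0.0318]
412.2 297.3 78.0 [0.0141 0.0313]
270.3 306.7 318.0 [ 0.0104 -0.0195]
376.9 306.8 327.0 [0.0104 0.0188]
272.3 355.8 280.0 [-0.0097 -0.0195]
373.9 355.2 235.0 [-0.0094  0.0185]
```

Request:
{"api": "drive_tool", "payload": {"steps": [[-0.0011,0.0003,0.01,0],[0,0,0.02,0],[0,0,0.015,0],[0,0,0,0]]}}

```text
clock: 21.78
ee_pos: [0.4939, 0.03, 0.3434]
eef_rot: [[-1.0, -0.022, -0.003], [-0.022, 1.0, -0.0], [0.003, -0.0, -1.0]]
wrist_force: [0.3, -0.7, -2.0]
opening: 0.0592
grip_force: 45.6
```

Request:
{"api": "drive_tool", "payload": {"steps": [[0,0,0.006,0],[0,0,0.006,0],[0,0,0.004,0],[0,0,0,0]]}}

```text
clock: 22.28
ee_pos: [0.4943, 0.0294, 0.3285]
eef_rot: [[-1.0, -0.021, -0.0], [-0.021, 1.0, -0.0], [0.0, -0.0, -1.0]]
wrist_force: [-0.1, 0.1, -2.2]
opening: 0.0593
grip_force: 45.7
```

Request:
{"api": "drive_tool", "payload": {"steps": [[0,0,0.006,0],[0,0,0.006,0],[0,0,0.004,0],[0,0,0,0]]}}

```text
clock: 22.78
ee_pos: [0.4943, 0.0294, 0.3123]
eef_rot: [[-1.0, -0.022, -0.001], [-0.022, 1.0, -0.0], [0.001, -0.0, -1.0]]
wrist_force: [0.1, 0.8, -2.3]
opening: 0.0589
grip_force: 45.7
```

Request:
{"api": "drive_tool", "payload": {"steps": [[0,0,0.005,0],[0,0,0,0]]}}

```text
clock: 23.02
ee_pos: [0.4943, 0.0294, 0.3074]
eef_rot: [[-1.0, -0.022, -0.001], [-0.022, 1.0, -0.0], [0.001, -0.0, -1.0]]
wrist_force: [0.5, -0.0, -2.5]
opening: 0.0589
grip_force: 45.7
```

Request:
{"api": "drive_tool", "payload": {"steps": [[0,0,0.005,0],[0,0,0,0]]}}

```text
clock: 23.28
ee_pos: [0.4942, 0.0295, 0.3023]
eef_rot: [[-1.0, -0.022, -0.001], [-0.022, 1.0, -0.0], [0.001, -0.0, -1.0]]
wrist_force: [0.8, 0.4, -1.8]
opening: 0.059
grip_force: 45.7
```

Request:
{"api": "drive_tool", "payload": {"steps": [[0,0,0.003,0],[0,0,0,0]]}}

```text
clock: 23.52
ee_pos: [0.4946, 0.0295, 0.2997]
eef_rot: [[-1.0, -0.021, 0.0], [-0.021, 1.0, -0.0], [-0.0, -0.0, -1.0]]
wrist_force: [1.3, -0.4, -1.0]
opening: 0.0593
grip_force: 45.9
```

Request:
{"api": "drive_tool", "payload": {"steps": [[0,0,0.002,0],[0,0,0,0]]}}

```text
clock: 23.78
ee_pos: [0.4948, 0.0295, 0.2983]
eef_rot: [[-1.0, -0.021, 0.002], [-0.021, 1.0, -0.0], [-0.002, -0.0, -1.0]]
wrist_force: [0.6, -0.1, 2.9]
opening: 0.0593
grip_force: 46.5
```

Contact is at the same height as with the deep one. I release, lift, shut the fingers and return to just above the lid.

Request:
{"api": "drive_tool", "payload": {"steps": [[0,0,0,0],[0,0,0,0],[0,0,0,0],[0,0,-0.02,0],[0,0,-0.03,0],[0,0,-0.025,0],[0,0,0,0]], "fingers": 0}}

```text
clock: 24.65
ee_pos: [0.4949, 0.0295, 0.3742]
eef_rot: [[-1.0, -0.021, 0.003], [-0.021, 1.0, 0.0], [-0.003, 0.0, -1.0]]
wrist_force: [1.1, 0.3, -1.5]
opening: 0.0856
grip_force: 0.0
```

```bash
python3 - <<'E'
from h import *
s,c,P=look('w7.png',0)
print(s['ee_pos'],s['wrist_force'],s['opening'])
for u,v,A in P:
    if 270<u<380 and 130<v<400: print(u.round(1),v.round(1),A,ray(c,u,v,.150,s)[:2].round(4))
E
```

```text
[0.49486428 0.0294954  0.37423121] [ 1.14909611  0.30953784 -1.45843298] 0.08559760637601416
280.4 139.6 17.0 [0.4277 0.0054]
287.7 172.7 139.0 [0.4445 0.009 ]
359.9 172.9 140.0 [0.4438 0.0473]
288.7 210.0 132.0 [0.4646 0.0095]
358.7 210.2 130.0 [0.4639 0.0477]
289.5 245.5 117.0 [0.4848 0.0098]
357.6 245.6 118.0 [0.484 0.048]
290.3 279.0 143.0 [0.5049 0.0102]
356.7 279.0 143.0 [0.5041 0.0485]
291.1 310.7 131.0 [0.5249 0.0106]
355.8 310.9 136.0 [0.5243 0.0488]
355.0 341.0 122.0 [0.5444 0.0492]
292.0 341.0 120.0 [0.5451 0.011 ]
```

Request:
{"api": "drive_tool", "payload": {"steps": [[0,0,0,0],[0,0,0,0],[0,0,0,0],[0,0,0,0],[0,0,0,0],[0,0,0,0]], "fingers": 1}}

```text
clock: 25.45
ee_pos: [0.4944, 0.0295, 0.3727]
eef_rot: [[-1.0, -0.022, -0.0], [-0.022, 1.0, -0.0], [0.0, -0.0, -1.0]]
wrist_force: [-0.1, -0.3, 0.0]
opening: 0.0003
grip_force: 0.0
```

Request:
{"api": "drive_tool", "payload": {"steps": [[0,0,0.015,0],[0,0,0.015,0],[0,0,0.01,0],[0,0,0,0]]}}

```text
clock: 25.95
ee_pos: [0.494, 0.0294, 0.3316]
eef_rot: [[-1.0, -0.021, -0.002], [-0.021, 1.0, -0.0], [0.002, -0.0, -1.0]]
wrist_force: [1.0, -0.0, -0.6]
opening: -0.0002
grip_force: 0.0
```

Request:
{"api": "drive_tool", "payload": {"steps": [[0,0,0.004,0],[0,0,0.004,0],[0,0,0.004,0]]}}

```text
clock: 26.32
ee_pos: [0.4948, 0.0295, 0.3213]
eef_rot: [[-1.0, -0.021, 0.002], [-0.021, 1.0, 0.0], [-0.002, 0.0, -1.0]]
wrist_force: [-0.5, 0.3, 9.7]
opening: -0.0001
grip_force: 4.5
```

Request:
{"api": "drive_tool", "payload": {"steps": [[0,0,0.004,0],[0,0,0.004,0]]}}

```text
clock: 26.58
ee_pos: [0.4949, 0.0295, 0.3136]
eef_rot: [[-1.0, -0.022, 0.003], [-0.022, 1.0, 0.0], [-0.003, 0.0, -1.0]]
wrist_force: [0.2, -0.7, 9.8]
opening: -0.0
grip_force: 5.5
```

Request:
{"api": "drive_tool", "payload": {"steps": [[0,0,0.004,0],[0,0,0.004,0]]}}

```text
clock: 26.82
ee_pos: [0.4949, 0.0295, 0.305]
eef_rot: [[-1.0, -0.021, 0.002], [-0.021, 1.0, 0.0], [-0.002, 0.0, -1.0]]
wrist_force: [2.6, 0.2, 5.0]
opening: 0.0003
grip_force: 2.4
```

Request:
{"api": "drive_tool", "payload": {"steps": [[0,0,0.003,0],[0,0,0.003,0]]}}

```text
clock: 27.08
ee_pos: [0.495, 0.0295, 0.2989]
eef_rot: [[-1.0, -0.022, 0.002], [-0.022, 1.0, 0.0], [-0.002, -0.0, -1.0]]
wrist_force: [4.2, 0.1, 4.6]
opening: -0.0001
grip_force: 2.8
```

Request:
{"api": "drive_tool", "payload": {"steps": [[0,0,0.003,0],[0,0,0.003,0]]}}

```text
clock: 27.32
ee_pos: [0.4949, 0.0295, 0.293]
eef_rot: [[-1.0, -0.022, 0.002], [-0.022, 1.0, -0.0], [-0.002, -0.0, -1.0]]
wrist_force: [4.0, 0.1, 6.5]
opening: -0.0
grip_force: 3.1
```

Request:
{"api": "drive_tool", "payload": {"steps": [[0,0,0.003,0],[0,0,0.002,0]]}}

```text
clock: 27.58
ee_pos: [0.4949, 0.0295, 0.288]
eef_rot: [[-1.0, -0.022, 0.002], [-0.022, 1.0, 0.0], [-0.002, -0.0, -1.0]]
wrist_force: [3.0, 0.8, 7.8]
opening: -0.0
grip_force: 3.5
```

Request:
{"api": "drive_tool", "payload": {"steps": [[0,0,0.002,0],[0,0,0,0]]}}

```text
clock: 27.82
ee_pos: [0.4948, 0.0295, 0.2859]
eef_rot: [[-1.0, -0.022, 0.001], [-0.022, 1.0, -0.0], [-0.001, -0.0, -1.0]]
wrist_force: [3.6, 1.4, 4.8]
opening: -0.0002
grip_force: 2.8
```

Request:
{"api": "drive_tool", "payload": {"steps": [[0,0,0.002,0],[0,0,0,0]]}}

```text
clock: 28.08
ee_pos: [0.4948, 0.0295, 0.2839]
eef_rot: [[-1.0, -0.022, 0.001], [-0.022, 1.0, -0.0], [-0.001, -0.0, -1.0]]
wrist_force: [2.3, 0.1, 6.0]
opening: 0.0
grip_force: 2.9
```

Request:
{"api": "drive_tool", "payload": {"steps": [[0,0,0.002,0],[0,0,0,0]]}}

```text
clock: 28.32
ee_pos: [0.4948, 0.0295, 0.2819]
eef_rot: [[-1.0, -0.022, 0.001], [-0.022, 1.0, -0.0], [-0.001, -0.0, -1.0]]
wrist_force: [2.2, 0.4, 5.8]
opening: 0.0001
grip_force: 3.0
```

Request:
{"api": "drive_tool", "payload": {"steps": [[0,0,-0.003,0],[0,0,0,0]]}}

```text
clock: 28.58
ee_pos: [0.4948, 0.0295, 0.2851]
eef_rot: [[-1.0, -0.022, 0.001], [-0.022, 1.0, 0.0], [-0.001, -0.0, -1.0]]
wrist_force: [2.5, 0.5, 5.8]
opening: -0.0001
grip_force: 2.8
```

Request:
{"api": "drive_tool", "payload": {"steps": [[0,0,-0.002,0],[0,0,0,0]]}}

```text
clock: 28.82
ee_pos: [0.4938, 0.0294, 0.2862]
eef_rot: [[-1.0, -0.021, -0.002], [-0.021, 1.0, -0.0], [0.002, -0.0, -1.0]]
wrist_force: [0.3, 0.6, -0.6]
opening: -0.0002
grip_force: 0.0
```

Request:
{"api": "drive_tool", "payload": {"steps": [[0,0,-0.002,0],[0,0,0,0]]}}

```text
clock: 29.08
ee_pos: [0.4942, 0.0295, 0.2886]
eef_rot: [[-1.0, -0.022, -0.001], [-0.022, 1.0, -0.0], [0.001, -0.0, -1.0]]
wrist_force: [-0.8, 0.1, -0.2]
opening: 0.0001
grip_force: 0.0
```

Request:
{"api": "drive_tool", "payload": {"steps": [[0,0,-0.002,0],[0,0,0,0]]}}

```text
clock: 29.32
ee_pos: [0.4944, 0.0294, 0.2908]
eef_rot: [[-1.0, -0.021, 0.0], [-0.021, 1.0, -0.0], [-0.0, -0.0, -1.0]]
wrist_force: [-0.1, 0.4, -0.2]
opening: 0.0002
grip_force: 0.0
```

The force vanished at the catch level again, so the shallow one appears held too. I retract and check.

Request:
{"api": "drive_tool", "payload": {"steps": [[0,0,-0.01,0],[0,0,-0.03,0],[0,0,-0.04,0],[0,0,-0.02,0],[0,0,0,0],[0,0,0,0]]}}

```text
clock: 30.08
ee_pos: [0.4942, 0.0294, 0.3902]
eef_rot: [[-1.0, -0.021, -0.001], [-0.021, 1.0, -0.0], [0.001, -0.0, -1.0]]
wrist_force: [0.5, 0.5, -0.6]
opening: -0.0002
grip_force: 0.0
```

```bash
python3 - <<'E'
from h import *
s,c,P=look('w8.png',0); print(s['ee_pos'])
for u,v,A in P:
    if 270<u<380 and 100<v<400: print(u.round(1),v.round(1),A,ray(c,u,v,.1125,s)[:2].round(4))
b=save('side','s8.png')
cv2.imwrite('pics/c8.png',np.hstack([c['img'][80:480,120:520,::-1],cv2.resize(b['img'][150:350,200:400,::-1],None,fx=2,fy=2,interpolation=3)]))
E
```

```text
[0.49417054 0.02944184 0.39018215]
294.3 134.6 41.0 [0.4227 0.0082]
349.1 134.6 27.0 [0.422  0.0443]
283.3 143.6 30.0 [0.4286 0.001 ]
363.1 143.4 39.0 [0.4274 0.0538]
295.4 169.9 85.0 [0.4456 0.009 ]
351.9 169.8 87.0 [0.4448 0.0471]
296.0 199.4 81.0 [0.4657 0.0094]
351.3 199.5 81.0 [0.4649 0.0475]
351.3 226.2 120.0 [0.4838 0.0484]
297.0 227.8 71.0 [0.4858 0.0101]
297.1 254.8 95.0 [0.5058 0.0102]
350.0 254.9 95.0 [0.5051 0.0483]
297.7 280.6 89.0 [0.5257 0.0106]
349.7 280.8 89.0 [0.525  0.0489]
296.4 310.9 313.0 [0.5502 0.0097]
350.8 310.8 307.0 [0.5493 0.0507]
```

View pics/c8.png

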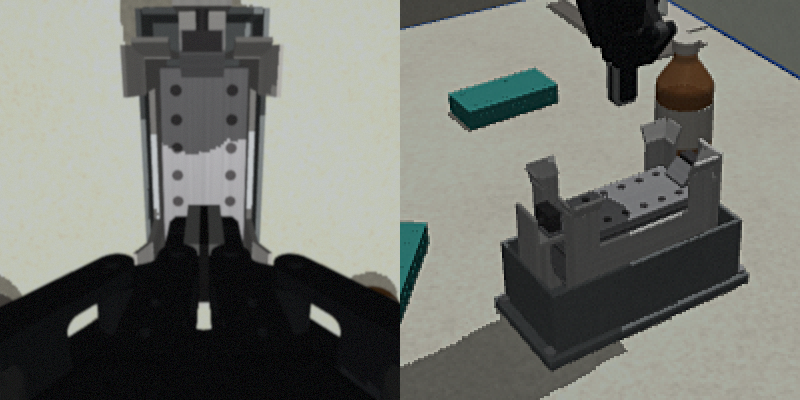

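The lid lies flat at z≈0.1125, with hole spacing even at 20.0 mm, the noses over both ends and the fingers clear. I hand in the job.

```bash
python3 -c "
from plant import *
print(finish_job())"
```

```text
the job is handed in; nothing more can be done
None
```

Both cassettes are in the well, flat and apparently held by the catches with the fingers clear (S about 3 mm). No press read over 10 N at the wrist, nothing came near the bottle, beaker or mortar, and the job was handed in at about 30 s with no verdict returned.

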